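# Close the carton and lock it with the hold-down slides

## Robot

A 6-joint arm with a two-finger parallel gripper is mounted at the origin on the work surface. World frame = base frame: x ahead of the robot, y to its left, z up, the work surface at z = 0. Lengths are in m, angles in degrees, forces in N, time in s.
With the tool pointing down it reaches from about 0.4 to 0.825 m from the base axis. Payload 7 kg.
Tool frame: the origin (TCP) lies on the mounting face of the last link; the fingertips stand 178 mm ahead of it and the grasp point (between the pads) lies 159 mm ahead of it; z points along the fingers, y is the direction in which the jaws open and shut (so a half turn about z gives the same grasp; the last joint's range is limited). The gripper opens to 88 mm and grips with 3 to 60 N. Pads are 19 mm wide; open, the fingers measure 130 mm over their backs; the gripper's body (78 mm by 193 mm) begins 47 mm behind the grasp point.
Start: joints at [-53.107, 20.546, 0.682, 0, -70.136, -16.507], TCP at [0.235, -0.633, 0.405] pointing down, gripper open.
Joint ranges: [-176.03, 176.03], [-82.01, 121.73], [-58.28, 71.71], [-173.87, 95.51], [-174.79, -0.11], [-173.66, 173.66]. Speed limits (degrees/s): [136.94, 136.94, 172.46, 180, 180, 180].

## Interface

Orientations are given as [roll, pitch, yaw] about the fixed x, y, z axes, in that order (R = Rz(yaw) Ry(pitch) Rx(roll)).
In Python, from plant import r gives the robot as it stands. The module is installed in compiled form; this text tells all that it offers.
- The arm moves only by the tool carry_out, never from a script. Its argument "plan" is a list of rows, each a list of 3 entries, a list of its own where there are three numbers: the shift along the tool's x, y, z in m, then the turn, a rotation vector about the tool's x, y, z in degrees, then the closure in counts, from 0 (fully open) to 255 (shut). In form: [[[x, y, z], [ax, ay, az], hand], ...]. A call has 1 to 12 rows; each row shifts and turns the commanded pose from where the row before left it, along the tool's axes as they then stand; what a row does not reach is not made up. A row lasts 1/12 s, in which the tool goes at most 41.7 mm and 7.16 degrees, less where a joint would pass 70% of its speed; a pose out of reach is approached as far as the arm can. A call is refused whole if a number of a shift passes 0.0417 or a number of a turn 7.16, either way. A call with a gripper value outside its range is refused whole. The fingers move at their own pace and stop on an object; "grip_force" is the grip in N (left out, the last holds). Time passes only in rows, so rows that do not move let the fingers close. It gives the time, the measured TCP pose, the force and the opening at its end, in the units of the state.
- r.get_state(): the state, without advancing time (a new reading comes with each control period).
- r.capture(name): name is "scene" or "top"; returns the picture (420x560x3 uint8, red, green, blue); there is no depth.
- r.get_calibration(name): a dict with "K" (3x3 intrinsics, pixels), "rvec" (rotation vector, rad) and "tvec" (3), from world to camera coordinates, as OpenCV has them. Camera axes: x right, y down, z forward; pixel columns grow to the right and rows downward; lengths in m; the calibration is good to about 2 mm. A picture is of the moment at which its call begins. get_calibration takes no time and is no camera call.
- r.close_job(): hands the job in, once; it reports no verdict.
The state is a dict: "time_s": time; "joints": joint angles; "qd": joint speeds; "joint_torque": joint torques, N m; "tcp_pos": TCP position; "eef_rot": TCP orientation; "contact_force": force on the tool from outside, world axes, zero at the start; "moment": the same for the moment, N m; "gripper_width": finger opening in m.
Only numpy, scipy, OpenCV 4.12 (cv2) and the standard library are available. Lean on these libraries where they do the work, as an engineer would, in place of code of your own. Each camera call takes 0.05 s, during which the arm holds its last target. There are 200 camera calls.

## Task

Close the carton in the packing stand and lock it ready for taping. First pull out the hold-down slide that was left pushed in, then fold the small end flap down flat, then fold the large cover flap down flat over it, and last push both slide knobs fully home so that their tongues hold the cover. Leave the other things on the bench where they are.

Things in the scene. Friction and masses are not known exactly. Their poses are not given: they have to be found in the camera images.
- stand: Fixed steel packing stand, plate 200 x 230 x 8 mm, with a carton 140 x 140 mm, rim 118 mm above the table. Origin on the table under the carton's centre; x away from the robot, y left, z up. On the +y side two posts with slides; on the -y rim the large cover flap's hinge, on the +x rim the small end flap's. The other small flap (-x) is folded already.
- dust_flap (a joint): Angle of the small end flap in rad: 0 = folded flat over the mouth, 1.57 = upright, more = leaning outwards. The flap is 124 mm wide, 59 mm long, 3 mm thick; it stays where it is left (under 1 N moves it).
- dust_hinge (a point): Middle of the small end flap's hinge line (which runs along the stand's y), at x = 0.070, y = 0, z = 0.120 in the stand's frame. Folded, the flap reaches to -x.
- dust_edge (a point): Middle of the small end flap's free edge, 59 mm from its hinge.
- cover_flap (a joint): Angle of the large cover flap in rad: 0 = folded flat over the mouth, 1.57 = upright, more = leaning outwards. The flap is 138 mm wide, 140 mm long, 4 mm thick; it stays where it is left (about 1 N moves it).
- cover_hinge (a point): Middle of the cover flap's hinge line (which runs along the stand's x), at x = 0, y = -0.072, z = 0.124 in the stand's frame. Folded, the flap reaches to +y.
- cover_edge (a point): Middle of the cover flap's free edge, 140 mm from its hinge.
- slide_a (a joint): Travel of hold-down slide a in m: 0 = home (steel tongue 23 mm in over the carton mouth), 0.040 = pulled right out (tongue 17 mm clear of the cover), moving along the stand's +y. Over-centre detent: it snaps to the nearer end; about 7 N starts it. Which slide stands nearer the robot varies; one starts home, the other out.
- slide_b (a joint): Travel of hold-down slide b in m: 0 = home (steel tongue 23 mm in over the carton mouth), 0.040 = pulled right out (tongue 17 mm clear of the cover), moving along the stand's +y. Over-centre detent: it snaps to the nearer end; about 7 N starts it. Which slide stands nearer the robot varies; one starts home, the other out.
- post_a: Fixed post of slide a, with the grey housing 34 x 35 x 32 mm (x, y, z) on top, its top at 147 mm. Origin on the table under the housing's centre, at y = 0.102, x = +0.042 or -0.042 in the stand's frame; same axes as the stand.
- post_b: Fixed post of slide b, with the grey housing 34 x 35 x 32 mm (x, y, z) on top, its top at 147 mm. Origin on the table under the housing's centre, at y = 0.102, x = +0.042 or -0.042 in the stand's frame; same axes as the stand.
- knob_a (a point): Centre of the outer face of slide a's knob, a black disc 36 mm across, 15 mm thick, on a level 10 mm stem 131 mm above the table. It moves with the slide; home, it is at y = 0.170, x = +0.042 or -0.042 in the stand's frame, with 35 mm of bare stem between the disc and the grey housing.
- knob_b (a point): Centre of the outer face of slide b's knob, a black disc 36 mm across, 15 mm thick, on a level 10 mm stem 131 mm above the table. It moves with the slide; home, it is at y = 0.170, x = +0.042 or -0.042 in the stand's frame, with 35 mm of bare stem between the disc and the grey housing.
- spray_can: Bystander, to be left alone: closed spray can, 52 mm across, 190 mm tall, upright; origin at the centre of its underside as it stood upright.
- jar: Bystander, to be left alone: closed jar, 56 mm across, 75 mm tall; origin at the centre of its underside as it stood upright.
- tape_roll: Bystander, to be left alone: brown tape roll lying flat, 96 mm across, 45 mm tall, low down near the slide knobs; origin at the centre of its underside as it stood upright.
- lamp_box: Bystander, to be left alone: small white box 70 x 90 x 65 mm; origin at the centre of its underside as it stood upright.
- screwdriver: Bystander, to be left alone: screwdriver lying flat, 190 mm long along its x; origin at the centre of its underside, in its middle.
- fuse_box: Bystander, to be left alone: small brown box 50 x 80 x 50 mm; origin at the centre of its underside as it stood upright.
- mug: Bystander, to be left alone: mug 76 mm across, 90 mm tall; origin at the centre of its underside as it stood upright.

How it is judged:
By the outcome, as a careful person would: the job done as asked, in the order asked, and still so for the second after the job is handed in, with the robot touching nothing.
It also fails if it takes over 61 s, if anything falls off the work surface, if the arm or the gripper's body presses on something with over 40 N, if the wrist force passes 120 N, or if a joint passes its speed limit or range.

## Working session

There is one attempt and no reset: what is moved stays moved. The work goes in short steps, Python scripts to look and compute and a tool call to move; the robot and the scene stay as the last step left them, time stands still between calls to the robot, and variables do not carry over. Pictures are saved under pics/ and viewed, about 8 in all and at most 12, crops included, and the job is handed in when it is done.

Besides the shell and the picture viewer there is one more tool, called after "Call:" as a command line: name --argument value ..., lists and objects as JSON in quotes. carry_out: Moves the arm, as the interface text tells. Its arguments: {"type":"object","properties":{"plan":{"type":"array","items":{"type":"array"}},"grip_force":{"type":"number"}},"required":["plan"]}

```bash
mkdir -p pics; python3 - <<'E'
from plant import r
import cv2,numpy as np
print(r.get_state())
for n in("scene","top"):
    im=r.capture(n); cv2.imwrite(f"pics/{n}0.png",im[:,:,::-1])
    c=r.get_calibration(n); R=cv2.Rodrigues(np.array(c["rvec"],float))[0]; print(n,c["K"],R,-R.T@np.array(c["tvec"]).ravel())
E
```

```text
{'time_s': 0.0, 'joints': array([-5.31076782e+01,  2.05915459e+01,  6.32333640e-01, -2.13517983e-02,
       -7.01353257e+01, -1.65046292e+01]), 'qd': array([ 0.04089307, -0.02144587, -0.0111209 , -0.00291968,  0.10100761,
        0.14920775]), 'joint_torque': array([ 1.15142561e-04, -5.82725573e+01,  2.93065470e+01,  6.99709922e+00,
        7.22651108e-03, -1.63213567e-04]), 'tcp_pos': array([ 0.23505453, -0.63253385,  0.40370637]), 'eef_rot': array([ 1.79903654e+02, -7.61552524e-03, -1.59619573e+02]), 'contact_force': array([-1.38742225, -0.45359023, -0.42884098]), 'moment': array([-0.05170371,  0.02066125,  0.0127904 ]), 'gripper_width': 0.0875211139511769}
scene [[530.8919796    0.         281.01694013]
 [  0.         530.8919796  202.56619905]
 [  0.           0.           1.        ]] [[ 0.61436254  0.78874938  0.0208105 ]
 [ 0.58735814 -0.43956806 -0.67955157]
 [-0.52684825  0.42971425 -0.73333252]] [ 1.2377003  -0.58334762  1.04109428]
top [[384.281231     0.         273.96675568]
 [  0.         384.281231   214.99374616]
 [  0.           0.           1.        ]] [[ 0.018429   -0.99968581 -0.0169897 ]
 [-0.98299685 -0.01501112 -0.18300783]
 [ 0.1826953   0.02007347 -0.98296464]] [ 0.40671947 -0.04813124  1.00032477]
```

View pics/scene0.png

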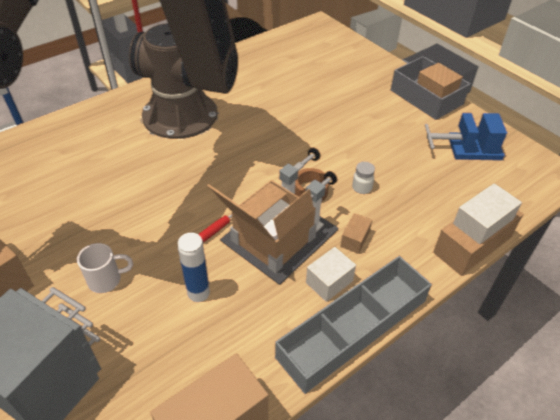

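View pics/top0.png

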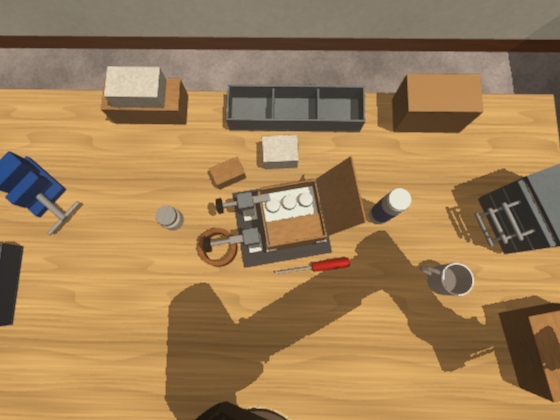

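The scene view shows the stand near (280,215) with the cover leaning toward the can. In the top view the knobs are at about (220,205) and (208,243), and the plate corners at about (240,265) and (330,255). I'll enlarge both.

```bash
python3 - <<'E'
import cv2,numpy as np
a=cv2.imread("pics/top0.png")[145:280,195:375]; b=cv2.imread("pics/scene0.png")[140:285,180:380]
a=cv2.resize(a,None,fx=4,fy=4,interpolation=2)
b=cv2.resize(b,None,fx=4,fy=4,interpolation=2)
cv2.imwrite("pics/c1.png",a);cv2.imwrite("pics/c2.png",b)
E
```

```text
(no output)
```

View pics/c1.png

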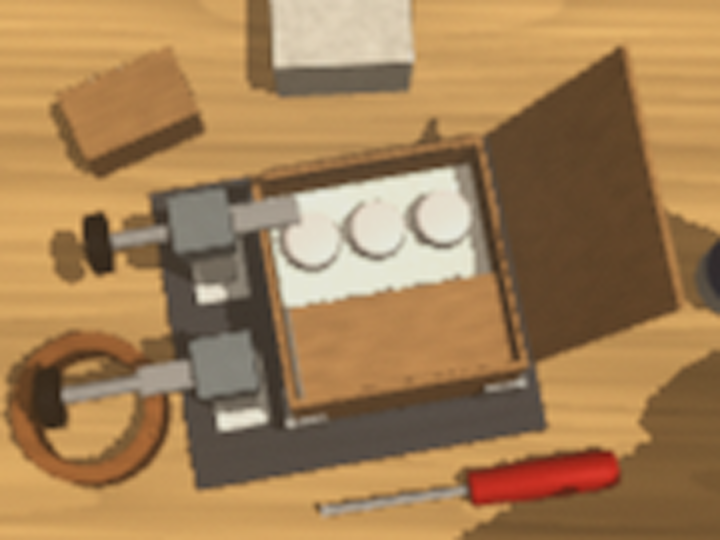

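View pics/c2.png

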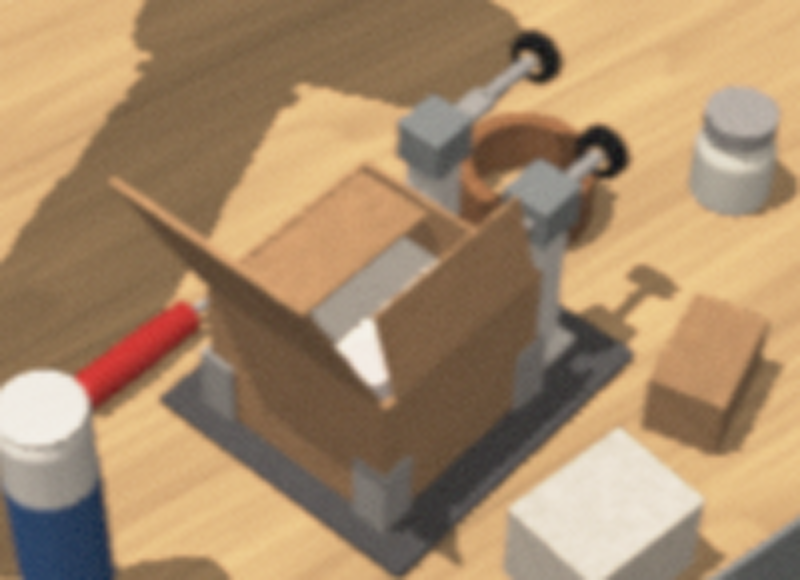

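```bash
cat > h.py <<'E'
import cv2,numpy as np
from plant import r
C={n:r.get_calibration(n) for n in("scene","top")}
def proj(n,P):
    c=C[n];return cv2.projectPoints(np.float64(P).reshape(-1,3),np.float64(c["rvec"]),np.float64(c["tvec"]),np.float64(c["K"]),None)[0][:,0]
def ray(n,u,v,z):
    c=C[n];R=cv2.Rodrigues(np.float64(c["rvec"]))[0];o=-R.T@np.float64(c["tvec"]).ravel()
    d=R.T@np.linalg.inv(c["K"])@[u,v,1];return o+d*(z-o[2])/d[2]
E
python3 - <<'E'
from h import *
from scipy.optimize import least_squares
T=lambda u,v:("top",195+u/4,145+v/4); S=lambda u,v:("scene",180+u/4,140+v/4)
obs=[(T(200,220),(.042,.102,.147)),(T(228,362),(-.042,.102,.147)),(T(290,410),(-.07,.07,.118)),(T(525,362),(-.07,-.07,.118)),(T(480,138),(.07,-.07,.118)),(T(258,183),(.07,.07,.118)),
(S(435,115),(-.042,.102,.147)),(S(548,187),(.042,.102,.147)),(S(388,403),(.07,-.07,.118)),(T(95,243),(.042,.162,.131)),(S(540,57),(-.042,.21,.131)),(S(605,150),(.042,.170,.131))]
def W(p,P): c,s=np.cos(p[2]),np.sin(p[2]);x,y,z=P;return [p[0]+c*x-s*y,p[1]+s*x+c*y,z]
f=lambda p:np.concatenate([proj(o[0],W(p,P))[0]-o[1:] for o,P in obs])
q=least_squares(f,[.45,0,0],loss="soft_l1");p=q.x;print(p[:2],np.degrees(p[2]));print(f(p).reshape(-1,2).round(1))
d=lambda a,e:W(p,(.07-.059*np.cos(a),e*.062,.12+.059*np.sin(a)))
k=lambda a,e:W(p,(e*.069,-.072+.14*np.cos(a),.124+.14*np.sin(a)))
for nm,g,ob in(("dust",d,[(S(520,203),1),(S(377,318),-1)]),("cover",k,[(T(625,48),1),(T(682,308),-1),(S(112,180),-1)])):
    h=lambda a:np.concatenate([proj(o[0],g(a[0],e))[0]-o[1:] for o,e in ob])
    s=least_squares(h,[1.9]);print(nm,np.degrees(s.x),h(s.x).round(1))
for nm,u,v,z in(("can top",*T(815,200)[1:],.19),("jar",167,214,.075),("lamp",280,145,.065),("fuse",*T(125,105)[1:],.05)): 
    w=ray("top",u,v,z);c,s_=np.cos(p[2]),np.sin(p[2]);dx=w[:2]-p[:2];print(nm,w.round(3),(c*dx[0]+s_*dx[1]).round(3),(-s_*dx[0]+c*dx[1]).round(3))
E
```

```text
[ 0.57827006 -0.07075799] 10.923224918149904
[[-0.6 -0.5]
 [-1.7  0. ]
 [-0.6 -0.8]
 [ 0.5  0.7]
 [ 0.1 -1. ]
 [-2.5 -2.2]
 [-1.1  0.5]
 [-2.5 -0.9]
 [-2.   1.1]
 [ 0.8 -0.3]
 [-0.2 -1.9]
 [ 0.1 -1.7]]
dust [80.13105352] [ 0.5 -1.5  0.   0.3]
cover [115.2163811] [-0.5 -1.2 -0.2 -0.4 -1.6 -0.7]
can top [ 0.605 -0.3    0.19 ] -0.017 -0.23
jar [0.577 0.234 0.075] 0.057 0.3
lamp [ 0.763 -0.041  0.065] 0.187 -0.006
fuse [0.696 0.096 0.05 ] 0.147 0.142
```

The fit gives the stand at (0.578, -0.071), yaw 10.9°, with residuals of 1–2 px. The slide at +x is home, the dust flap is at 80° and the cover at 115°. Next I turn the tool so that tool x = −stand y, tool y = −stand x and z points down.

Call:
carry_out --plan '[[[0,0,-0.009],[0,0,-6.7],60],[[0,0,-0.009],[0,0,-6.7],60],[[0,0,-0.009],[0,0,-6.7],60],[[0,0,-0.009],[0,0,-6.7],60],[[0,0,-0.009],[0,0,-6.7],60],[[0,0,-0.009],[0,0,-6.7],60],[[0,0,-0.009],[0,0,-6.7],60],[[0,0,-0.009],[0,0,-6.7],60],[[0,0,-0.009],[0,0,-6.7],60],[[0,0,0],[0,0,-6.7],60],[[0,0,0],[0,0,-6.7],60],[[0,0,0],[0,0,-6.7],60]]' --grip_force 20

```text
time_s: 1.1
tcp_pos: [0.2351, -0.6326, 0.4853]
eef_rot: [-180.0, 0.0, -78.9]
contact_force: [0.5, -0.1, -0.3]
gripper_width: 0.0669
```

```bash
cat > s.py <<'E'
import numpy as np
from plant import r
s=r.get_state();p=s["tcp_pos"];a=np.radians(10.9);d=p[:2]-[.5783,-.0708]
print("t",s["time_s"].__round__(2),"stand x,y",(np.cos(a)*d[0]+np.sin(a)*d[1]).round(4),(-np.sin(a)*d[0]+np.cos(a)*d[1]).round(4),"tip z",(p[2]-.178).round(4),s["eef_rot"].round(2),"F",s["contact_force"].round(1),"w",round(s["gripper_width"],4),"q",s["joints"].round(0))
E
python3 s.py
```

```text
t 1.1 stand x,y -0.4432 -0.4868 tip z 0.3073 [-1.800e+02  4.000e-02 -7.888e+01] F [ 0.5 -0.1 -0.3] w 0.0669 q [-53.  19.   8.  -0. -80.  64.]
```

Call:
carry_out --plan '[[[-0.0312,-0.0243,0],[0,0,0],100],[[-0.0312,-0.0243,0],[0,0,0],100],[[-0.0312,-0.0243,0],[0,0,0],100],[[-0.0312,-0.0243,0],[0,0,0],100],[[-0.0312,-0.0243,0],[0,0,0],100],[[-0.0312,-0.0243,0],[0,0,0],100],[[-0.0312,-0.0243,0],[0,0,0],100],[[-0.0312,-0.0243,0],[0,0,0],100],[[-0.0312,-0.0243,0],[0,0,0],100],[[-0.0312,-0.0243,0],[0,0,0],100],[[-0.0312,-0.0243,0],[0,0,0],100],[[-0.0312,-0.0243,0],[0,0,0],100]]'

```text
time_s: 2.1
tcp_pos: [0.4517, -0.2084, 0.4857]
eef_rot: [-180.0, 0.0, -79.2]
contact_force: [1.0, -0.8, 0.4]
gripper_width: 0.0534
```

Call:
carry_out --plan '[[[-0.0312,-0.0243,0],[0,0,0],100],[[-0.0312,-0.0243,0],[0,0,0],100],[[-0.0312,-0.0243,0],[0,0,0],100],[[-0.0312,-0.0243,0],[0,0,0],100],[[-0.0312,-0.0243,0],[0,0,0],100],[[-0.0312,-0.0243,0],[0,0,0],100],[[-0.0312,-0.0243,0],[0,0,0],100],[[-0.0312,-0.0243,0],[0,0,0],100],[[0,0,0.03],[0,0,0],100],[[0,0,0.03],[0,0,0],100],[[0,0,0.03],[0,0,0],100],[[0,0,0.03],[0,0,0],100]]'

```text
time_s: 3.1
tcp_pos: [0.5955, 0.0716, 0.364]
eef_rot: [180.0, 0.0, -79.2]
contact_force: [0.1, -0.2, 0.4]
gripper_width: 0.0535
```

```bash
python3 s.py; python3 - <<'E'
from h import *
for n,(x,y,w,hh) in(("top",(170,130,200,150)),("scene",(200,100,200,150))):
    im=r.capture(n)[y:y+hh,x:x+w,::-1]
    cv2.imwrite(f"pics/{n}1.png",cv2.resize(im,None,fx=2,fy=2,interpolation=2))
a=cv2.hconcat([cv2.imread("pics/top1.png"),cv2.imread("pics/scene1.png")]);cv2.imwrite("pics/m1.png",a)
E
```

```text
t 3.1 stand x,y 0.0438 0.1366 tip z 0.186 [179.97   0.   -79.18] F [ 0.1 -0.2  0.4] w 0.0535 q [ 26.  15. -12.  -0. -62. -15.]
```

View pics/m1.png

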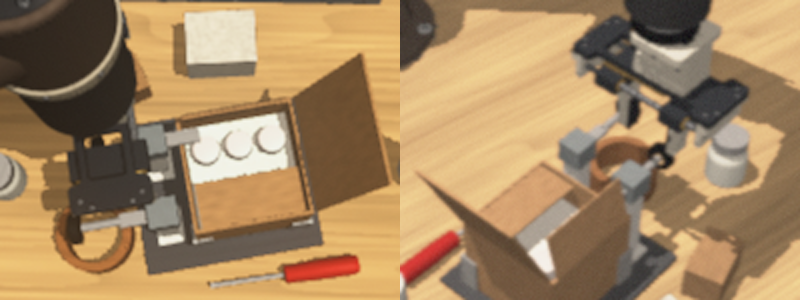

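The gripper straddles the far slide's stem (scene crop, about (655,150)) between housing and disc. Nothing has been disturbed. Now I lower it, close on the stem and pull.

Call:
carry_out --plan '[[[0,0,0.026],[0,0,0],100],[[0,0,0.026],[0,0,0],100],[[0,0,0.024],[0,0,0],100],[[0,0,0],[0,0,0],200],[[0,0,0],[0,0,0],220],[[0,0,0],[0,0,0],220],[[0,0,0],[0,0,0],220],[[0,0,0],[0,0,0],220]]' --grip_force 10

```text
time_s: 3.87
tcp_pos: [0.5963, 0.0714, 0.2917]
eef_rot: [-179.8, 0.0, -79.2]
contact_force: [0.0, -0.6, 0.4]
gripper_width: 0.0254
```

```bash
python3 s.py
```

```text
t 3.87 stand x,y 0.0446 0.1362 tip z 0.1137 [-1.7983e+02  3.0000e-02 -7.9210e+01] F [ 0.  -0.6  0.4] w 0.0254 q [ 25.  19. -18.   0. -53. -15.]
```

Call:
carry_out --plan '[[[0,0,0],[0,0,0],220],[[-0.006,0,0],[0,0,0],220],[[-0.006,0,0],[0,0,0],220],[[-0.006,0,0],[0,0,0],220],[[-0.006,0,0],[0,0,0],220],[[-0.006,0,0],[0,0,0],220],[[-0.006,0,0],[0,0,0],220],[[-0.006,0,0],[0,0,0],220],[[-0.005,0,0],[0,0,0],220],[[-0.003,0,0],[0,0,0],220],[[0,0,0],[0,0,0],220]]'

```text
time_s: 4.78
tcp_pos: [0.5864, 0.1187, 0.2895]
eef_rot: [179.9, -0.3, -79.2]
contact_force: [2.1, -15.0, 2.1]
gripper_width: 0.0121
```

```bash
python3 s.py
```

```text
t 4.78 stand x,y 0.0438 0.1846 tip z 0.1115 [179.87  -0.27 -79.16] F [  2.1 -15.    2.1] w 0.0121 q [ 30.  19. -18.   0. -53. -20.]
```

Call:
carry_out --plan '[[[0.004,0,0],[0,0,0],130],[[0,0,0],[0,0,0],130],[[0,0,0],[0,0,0],130],[[0,0,0],[0,0,0],130],[[0,0,-0.03],[0,0,0],130],[[0,0,-0.03],[0,0,0],130],[[0,0,-0.04],[0,0,0],255],[[0.03,-0.01,0],[0,0,0],255],[[0.03,-0.01,0],[0,0,0],255],[[0.03,-0.01,0],[0,0,0],255],[[0.03,-0.01,0],[0,0,0],255],[[0.03,-0.01,0],[0,0,0],255]]'

```text
time_s: 5.78
tcp_pos: [0.6651, -0.0222, 0.3899]
eef_rot: [-179.9, 0.0, -79.2]
contact_force: [0.3, 1.0, 0.2]
gripper_width: 0.0084
```

Call:
carry_out --plan '[[[0.03,-0.013,0],[0,0,0],255],[[0,0,0],[0,0,0],255],[[0,0,0],[0,0,0],255]]'

```text
time_s: 6.03
tcp_pos: [0.6835, -0.0498, 0.3887]
eef_rot: [180.0, 0.0, -79.4]
contact_force: [-0.3, -0.5, -0.5]
gripper_width: 0.0008
```

```bash
python3 s.py; python3 - <<'E'
from h import *
for n,(x,y,w,hh) in(("top",(190,130,200,150)),("scene",(200,100,200,150))):
    im=r.capture(n)[y:y+hh,x:x+w,::-1]
    cv2.imwrite(f"pics/{n}1.png",cv2.resize(im,None,fx=2,fy=2,interpolation=2))
a=cv2.hconcat([cv2.imread("pics/top1.png"),cv2.imread("pics/scene1.png")]);cv2.imwrite("pics/m2.png",a)
E
```

```text
t 6.03 stand x,y 0.1072 0.0007 tip z 0.2107 [ 1.7996e+02  2.0000e-02 -7.9350e+01] F [-0.3 -0.5 -0.5] w 0.0008 q [ 12.  22.   1.  -0. -69.  -1.]
```

View pics/m2.png

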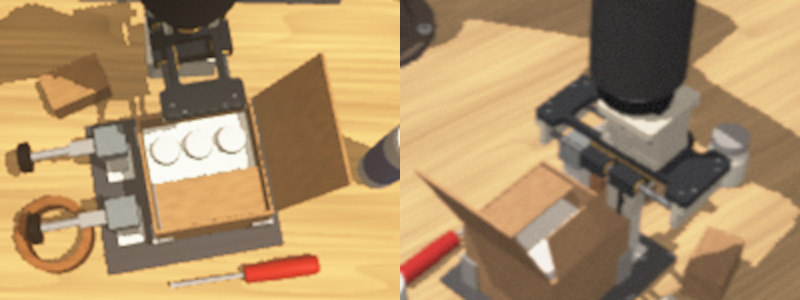

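Both knobs now stand out at the same distance (top crop, (25,155) and (35,228)), and the closed fingers are outside the dust flap. Folding the flap now.

Call:
carry_out --plan '[[[0,0,0.03],[0,0,0],255],[[0,0,0.03],[0,0,0],255],[[0,0.012,0],[0,0,0],255],[[0,0.012,0],[0,0,0],255],[[0,0.012,0],[0,0,0],255],[[0,0.012,0],[0,0,0],255],[[0,0.01,0],[0,0,0],255],[[0,0.008,0.004],[0,0,0],255],[[0,0.004,0.006],[0,0,0],255],[[0,0,0.006],[0,0,0],255],[[0,0,0.006],[0,0,0],255],[[0,0,0.005],[0,0,0],255]]'

```text
time_s: 7.13
tcp_pos: [0.614, -0.0616, 0.3015]
eef_rot: [179.9, 0.0, -79.2]
contact_force: [-0.8, 0.1, 0.0]
gripper_width: 0.0004
```

```bash
python3 s.py
```

```text
t 7.13 stand x,y 0.0368 0.0023 tip z 0.1235 [179.95   0.   -79.21] F [-0.8  0.1  0. ] w 0.0004 q [ 12.  20. -15.  -0. -56.  -2.]
```

Call:
carry_out --plan '[[[0,0,0.002],[0,0,0],255],[[0,0,0.001],[0,0,0],255],[[0,0,0],[0,0,0],255]]'

```text
time_s: 7.38
tcp_pos: [0.614, -0.0617, 0.2998]
eef_rot: [179.9, -0.0, -79.2]
contact_force: [-4.1, 1.7, 6.4]
gripper_width: 0.0006
```

```bash
python3 s.py
```

```text
t 7.38 stand x,y 0.0368 0.0022 tip z 0.1218 [ 1.7993e+02 -1.0000e-02 -7.9200e+01] F [-4.1  1.7  6.4] w 0.0006 q [ 12.  20. -15.   0. -55.  -2.]
```

The dust flap is pressed flat: contact came at tip z 0.122. Now up and over to the outside of the cover.

Call:
carry_out --plan '[[[0,0,-0.034],[0,0,0],255],[[0,0,-0.036],[0,0,0],255],[[0,0,-0.036],[0,0,0],255],[[0,0,-0.036],[0,0,0],255],[[0,0,-0.036],[0,0,0],255],[[0.034,0.003,0],[0,0,0],255],[[0.034,0.003,0],[0,0,0],255],[[0.034,0.003,0],[0,0,0],255],[[0.034,0.003,0],[0,0,0],255],[[0.034,0.003,0],[0,0,0],255],[[0,0,0],[0,0,0],255]]'

```text
time_s: 8.3
tcp_pos: [0.6314, -0.2366, 0.4761]
eef_rot: [179.9, -0.0, -79.4]
contact_force: [-0.6, 1.8, 0.8]
gripper_width: 0.0005
```

```bash
python3 s.py; python3 - <<'E'
from h import *
for n,(x,y,w,hh) in(("top",(220,130,200,150)),("scene",(160,100,200,150))):
    im=r.capture(n)[y:y+hh,x:x+w,::-1]
    cv2.imwrite(f"pics/{n}1.png",cv2.resize(im,None,fx=2,fy=2,interpolation=2))
a=cv2.hconcat([cv2.imread("pics/top1.png"),cv2.imread("pics/scene1.png")]);cv2.imwrite("pics/m3.png",a)
E
```

```text
t 8.3 stand x,y 0.0208 -0.1728 tip z 0.2981 [ 1.7987e+02 -3.0000e-02 -7.9440e+01] F [-0.6  1.8  0.8] w 0.0005 q [ -4.  19.   7.   0. -79.  15.]
```

View pics/m3.png

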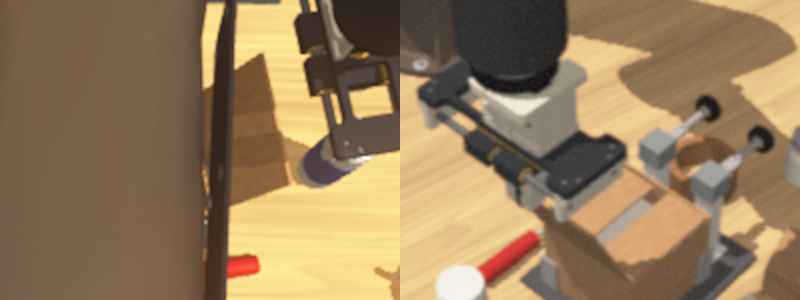

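The dust flap lies flat in the scene crop at about (650,215). The fingers are outside the cover's edge and above the can. Now lowering and sweeping the cover.

Call:
carry_out --plan '[[[0,0,0.041],[0,0,0],255],[[0,0,0.041],[0,0,0],255],[[-0.016,0,0],[0,0,0],255],[[-0.016,0,0],[0,0,0],255],[[-0.016,0,0],[0,0,0],255],[[-0.014,0,0],[0,0,0],255],[[-0.014,0,0],[0,0,0],255],[[-0.014,0,0],[0,0,0],255],[[-0.014,0,0],[0,0,0],255],[[-0.014,0,0],[0,0,0],255],[[-0.01,0,0],[0,0,0],255],[[0,0,0],[0,0,0],255]]'

```text
time_s: 9.4
tcp_pos: [0.6067, -0.1038, 0.3959]
eef_rot: [-180.0, 0.0, -79.1]
contact_force: [-1.0, -1.2, 0.3]
gripper_width: 0.0006
```

```bash
python3 s.py
```

```text
t 9.4 stand x,y 0.0217 -0.0378 tip z 0.2179 [-1.7998e+02  2.0000e-02 -7.9120e+01] F [-1.  -1.2  0.3] w 0.0006 q [  8.  15.  -8.  -0. -67.   2.]
```

Call:
carry_out --plan '[[[-0.01,0,0.009],[0,0,0],255],[[-0.01,0,0.009],[0,0,0],255],[[-0.011,0,0.013],[0,0,0],255],[[-0.011,0,0.013],[0,0,0],255],[[-0.005,0,0.012],[0,0,0],255],[[-0.005,0,0.012],[0,0,0],255],[[-0.004,0,0.01],[0,0,0],255],[[0,0,0.008],[0,0,0],255],[[0,0,0.005],[0,0,0],255],[[0,0,0],[0,0,0],255]]'

```text
time_s: 10.23
tcp_pos: [0.5965, -0.0507, 0.3047]
eef_rot: [180.0, -0.0, -79.2]
contact_force: [-0.4, -0.3, 0.7]
gripper_width: 0.0005
```

```bash
python3 s.py
```

```text
t 10.23 stand x,y 0.0216 0.0163 tip z 0.1267 [179.96  -0.   -79.2 ] F [-0.4 -0.3  0.7] w 0.0005 q [ 14.  18. -17.  -0. -55.  -3.]
```

Call:
carry_out --plan '[[[0,0,0.0015],[0,0,0],255],[[0,0,0.0015],[0,0,0],255],[[0,0,0],[0,0,0],255]]'

```text
time_s: 10.48
tcp_pos: [0.5966, -0.0508, 0.304]
eef_rot: [-179.9, -0.0, -79.2]
contact_force: [-8.8, 3.6, 18.0]
gripper_width: 0.0004
```

```bash
python3 s.py
```

```text
t 10.48 stand x,y 0.0217 0.0162 tip z 0.126 [-1.7992e+02 -2.0000e-02 -7.9190e+01] F [-8.8  3.6 18. ] w 0.0004 q [ 14.  18. -17.   0. -55.  -3.]
```

The cover is pressed flat: 18 N at tip z 0.126. Next I lift, move outside the knobs and open to about 63 mm, so each finger faces one knob.

Call:
carry_out --plan '[[[0,0,-0.035],[0,0,0],255],[[0,0,-0.037],[0,0,0],255],[[-0.033,0.003,0],[0,0,0],72],[[-0.033,0.003,0],[0,0,0],72],[[-0.033,0.003,0],[0,0,0],72],[[-0.033,0.003,0],[0,0,0],72],[[-0.033,0.003,0],[0,0,0],72],[[-0.033,0.003,0],[0,0,0],72],[[-0.033,0.002,0],[0,0,0],72],[[0,0,0],[0,0,0],72],[[0,0,0],[0,0,0],72],[[0,0,0],[0,0,0],72]]'

```text
time_s: 11.48
tcp_pos: [0.5338, 0.1723, 0.3735]
eef_rot: [180.0, -0.0, -79.2]
contact_force: [-0.5, -0.7, 0.2]
gripper_width: 0.0603
```

```bash
python3 s.py; python3 - <<'E'
from h import *
for n,(x,y,w,hh) in(("top",(170,130,200,150)),("scene",(200,100,200,150))):
    im=r.capture(n)[y:y+hh,x:x+w,::-1]
    cv2.imwrite(f"pics/{n}1.png",cv2.resize(im,None,fx=2,fy=2,interpolation=2))
a=cv2.hconcat([cv2.imread("pics/top1.png"),cv2.imread("pics/scene1.png")]);cv2.imwrite("pics/m4.png",a)
E
```

```text
t 11.48 stand x,y 0.0022 0.2471 tip z 0.1955 [ 1.7999e+02 -1.0000e-02 -7.9190e+01] F [-0.5 -0.7  0.2] w 0.0603 q [ 38.  11. -17.   0. -62. -27.]
```

View pics/m4.png

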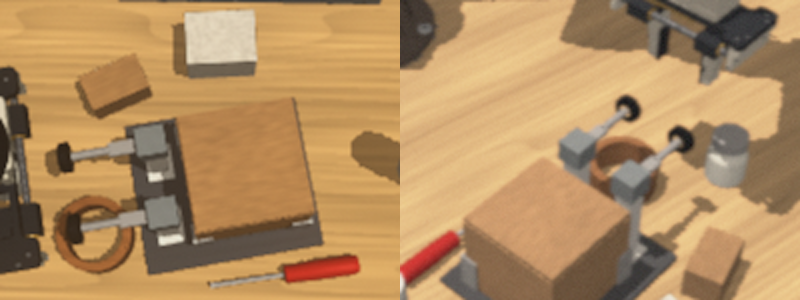

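The cover is flat and clear of the tongues, and both knobs are out. Lowering and pushing.

Call:
carry_out --plan '[[[0,0,0.027],[0,0,0],72],[[0,0,0.027],[0,0,0],72],[[0,0,0.023],[0,0,0],72],[[0.01,0,0],[0,0,0],72],[[0.01,0,0],[0,0,0],72],[[0.007,0,0],[0,0,0],72],[[0.006,0,0],[0,0,0],72],[[0.006,0,0],[0,0,0],72],[[0.006,0,0],[0,0,0],72],[[0.006,0,0],[0,0,0],72],[[0.006,0,0],[0,0,0],72]]'

```text
time_s: 12.5
tcp_pos: [0.5449, 0.1157, 0.2981]
eef_rot: [-179.9, 0.1, -79.2]
contact_force: [0.0, -0.2, -0.3]
gripper_width: 0.0629
```

```bash
python3 s.py
```

```text
t 12.5 stand x,y 0.0025 0.1894 tip z 0.1201 [-1.7987e+02  6.0000e-02 -7.9250e+01] F [ 0.  -0.2 -0.3] w 0.0629 q [ 32.  15. -23.  -0. -52. -21.]
```

Call:
carry_out --plan '[[[0.004,0,0],[0,0,0],72],[[0.004,0,0],[0,0,0],72],[[0.003,0,0],[0,0,0],72],[[0.001,0,0],[0,0,0],72],[[0,0,0],[0,0,0],72]]'

```text
time_s: 12.92
tcp_pos: [0.5467, 0.1056, 0.2975]
eef_rot: [-179.9, 0.1, -79.2]
contact_force: [-5.5, 8.5, 3.8]
gripper_width: 0.063
```

```bash
python3 s.py
```

```text
t 12.92 stand x,y 0.0023 0.1792 tip z 0.1195 [-1.7988e+02  1.4000e-01 -7.9180e+01] F [-5.5  8.5  3.8] w 0.063 q [ 31.  15. -23.  -0. -52. -20.]
```

Call:
carry_out --plan '[[[0.001,0,0],[0,0,0],72],[[0,0,0],[0,0,0],72],[[-0.02,0,0],[0,0,0],72],[[-0.035,0,0],[0,0,0],72],[[-0.035,0,-0.01],[0,0,0],72],[[0,0,-0.04],[0,0,0],72],[[0,0,-0.04],[0,0,0],72],[[0,0,0],[0,0,0],72]]'

```text
time_s: 13.58
tcp_pos: [0.5318, 0.1933, 0.3952]
eef_rot: [-179.3, 0.2, -79.1]
contact_force: [1.5, -0.1, 2.3]
gripper_width: 0.0631
```

```bash
python3 s.py; python3 - <<'E'
from h import *
for n,(x,y,w,hh) in(("top",(170,130,200,200)),("scene",(200,100,200,200))):
    im=r.capture(n);cv2.imwrite(f"pics/{n}f.png",im[:,:,::-1]);im=im[y:y+hh,x:x+w,::-1]
    cv2.imwrite(f"pics/{n}1.png",cv2.resize(im,None,fx=2,fy=2,interpolation=2))
a=cv2.hconcat([cv2.imread("pics/top1.png"),cv2.imread("pics/scene1.png")]);cv2.imwrite("pics/m5.png",a)
E
```

```text
t 13.58 stand x,y 0.0043 0.2682 tip z 0.2172 [-1.7934e+02  1.5000e-01 -7.9050e+01] F [ 1.5 -0.1  2.3] w 0.0631 q [ 40.  10. -15.   0. -64. -29.]
```

View pics/m5.png

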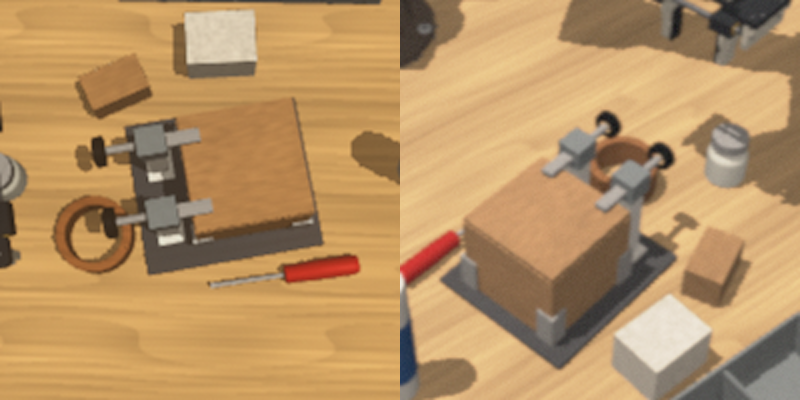

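Both tongues lie over the flat cover (top crop, (190,137) and (197,209)). The knobs are equally home and the bystanders look unmoved. Handing in.

```bash
python3 - <<'E'
from h import *
for n in("top","scene"):
    a=cv2.imread(f"pics/{n}0.png");b=cv2.imread(f"pics/{n}f.png")
    # red screwdriver and blue can centroids, before/after
    for nm,m in(("red",lambda i:(i[...,2]>150)&(i[...,1]<60)),("blue",lambda i:(i[...,0]>90)&(i[...,2]<50))):
        print(n,nm,[np.argwhere(m(i.astype(int))[100:310,150:420]).mean(0).round(1) for i in(a,b)])
print(r.close_job())
E
```

```text
top red [array([164.4, 180.5]), array([164.7, 180. ])]
top blue [array([nan, nan]), array([nan, nan])]
scene red [array([127.2,  64.3]), array([127.4,  64.2])]
scene blue [array([179.2,  41.2]), array([179.3,  41.3])]
the job is handed in; nothing more can be done
None<stdin>:6: RuntimeWarning: Mean of empty slice.
  ret = um.true_divide(
```

The carton is closed and locked, and the job is handed in after about 14 s of the 61 s allowed. In order, I pulled the far (+x) slide out, folded the small end flap flat, folded the cover flat over it, and pushed both knobs home together.

- **Flaps:** Both were pressed until they resisted. The end flap gave 6 N with the fingertips at z 0.122, and the cover gave 18 N at z 0.126. Both heights match flat.
- **Slides:** The fingers stopped at y = 0.170 in the stand's frame with about 10 N on them, which matches home. The last pictures show both tongues over the flat cover, with the gripper clear of everything.
- **Other things on the bench:** The screwdriver and the spray can are within about half a pixel of where they started. The jar, tape roll, lamp box and fuse box look unmoved by eye. The mug was outside the last crops and I did not check it again.
- **Failed check:** The colour check for the can found nothing in the top view, so its position is confirmed only in the scene view.

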